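Bring the trolley wheel's valve round for pumping

ROBOT

A 7-joint arm with a two-finger parallel gripper is mounted at the origin on the work surface. World frame = base frame: x ahead of the robot, y to its left, z up, the work surface at z = 0. Lengths are in m, angles in rad, forces in N, time in s.
With the tool pointing down it reaches from about 0.4 to 0.85 m from the base axis. Payload 4.5 kg.
Tool frame: the origin (TCP) lies at the centre of the arm's flange, where the gripper is bolted on; the fingertips stand nose_length ahead of it and the grasp point (between the pads) lies 147 mm ahead of it (nose_length is the distance from the TCP to the fingertips, in m); z points along the fingers, y is the line along which they close (so a half turn about z gives the same grasp; the last joint's range is limited). The gripper opens to 88 mm and grips with 3 to 60 N. Pads are 18 mm wide; open, the fingers measure 123 mm over their backs; the gripper's body (75 mm by 187 mm) begins 45 mm behind the grasp point.
Start: joints at [-1.235, 0.689, -0.195, 1.565, 0.157, 0.902, -0.215], TCP at [0.186, 0.597, 0.405] pointing down, gripper open.
Joint ranges: [-3.01, 3.01], [-0.46, 2.08], [-1.47, 1.51], [0.13, 2.56], [-1, 4.14], [0.04, 2.09], [-2.66, 2.66]. Speed limits (rad/s): [2.57, 2.57, 3.14, 3.14, 3.14, 3.14, 3.14].

INTERFACE

Orientations are given as a unit quaternion [x, y, z, w].
In Python, from plant import * gives the robot as it stands.
- The arm moves only by the tool play_rows, never from a script. Its argument "rows" is a list that holds one entry, the list of rows, each a list of 6 numbers: the shift along the tool's x, y, z normalised to -1 to 1, where 1 is 0.5 m, then the turn, a rotation vector about the tool's x, y, z normalised to -1 to 1, where 1 is 0.5 rad. A call has 1 to 20 rows; each row is the pose to reach, as a shift and turn from the pose commanded when the call began, along the tool's axes at that moment; what a row does not reach only later rows make up. A row lasts 1/12 s, in which the tool goes at most 41.7 mm and 7.16 degrees, less where a joint would pass 70% of its speed; a pose out of reach is approached as far as the arm can. A call with a number of a shift or a turn outside -1 to 1 is refused whole. A call with a gripper value outside its range is refused whole. "claw" is the closure, from 0 (fully open) to 1 (shut), set as the call begins (left out, the last holds). The fingers move at their own pace and stop on an object; "squeeze" is the grip in N (left out, the last holds). Time passes only in rows, so rows that repeat a pose let the fingers close. It gives the time, the measured TCP pose, the force, the opening and the grip force at its end, in the units of the state.
- get_state(): the state, without advancing time (a new reading comes with each control period).
- snapshot(name): name is "scene" or "top"; returns a dict with "pixels" (400x640x3 uint8, blue, green, red), "camera_matrix" (3x3 intrinsics, pixels), "dist_coeffs" ([k1, k2, p1, p2, k3] as OpenCV has them; the pictures are not rectified), "world_to_cam" (4x4, takes a point from world to camera coordinates). Camera axes: x right, y down, z forward; pixel columns grow to the right and rows downward; lengths in m; the calibration is good to about 2 mm. A picture is of the moment at which its call begins. There is no depth.
- finish_job(): hands the job in; it is judged then, once.
The state is a dict: "clock": time; "q": joint angles; "qd": joint speeds; "joint_torque": joint torques, N m; "tool_pos": TCP position; "eef_rot": TCP orientation; "contact_force": force on the tool from outside, world axes, zero at the start; "moment": the same for the moment, N m; "opening": opening from 0.0 (shut) to 1.0 (fully open); "finger_force": force on a finger pad.
Only numpy, scipy, OpenCV 4.12 (cv2) and the standard library are available. Lean on these libraries where they do the work, as an engineer would, in place of code of your own. Each camera call takes 0.05 s, during which the arm holds its last target. There are 200 camera calls.

TASK

The tyre has just been glued onto the trolley wheel on the bench stand and is to be pumped up next. Turn the wheel by pushing its spokes gently round with the fingertips until the valve is at the very bottom of the rim, its stem pointing straight up at the hub, and leave it standing still there. Push on the spokes only: keep off the tyre and rim, do not press on the valve or grip the wheel, and leave the other things on the bench where they are.

Things in the scene. Friction and masses are not known exactly. Their poses are not given: they have to be found in the camera images.
- wheel: 14 inch trolley wheel upright on a fixed level axle; turns either way, no stops; stiff bearing (0.2 N m): it stays where it is left. Origin: hub centre, 178 mm above the bench. x axis: along the axle, away from the robot. z axis: the way the valve stem points (valve to hub); done when z is straight up. + about x is clockwise seen from the robot. Blue hub 46 mm wide, 58 mm long; wheel 1.1 kg
- valve_tip (a point): tip of the valve: the outer end of its yellow dust cap, 87 mm from the hub centre (wheel frame 0, 0, -87 mm)
- valve: brass valve stem with yellow cap, 10 mm in diameter, standing 26 mm radially inwards from the rim at the wheel's mid-plane. Origin at the hub centre, same axes as the wheel
- stand: grey steel stand fixed to the bench. Foot plate 6 mm thick, 270 mm across, from 10 mm before to 120 mm behind the wheel's mid-plane. On the far side of the wheel an A-frame of 20 mm tubes begins 48 mm beyond the mid-plane; the robot's side is free but for the axle end, 36 mm before it. Origin on the bench under the hub centre; axes as the wheel's at rest, z up; yaw up to 0.3 rad
- inflator: loose cordless tyre inflator standing on end, black with an orange band and screen, 56 x 40 x 164 mm high; origin at the centre of its underside
- tin: loose rectangular metal resin tin with paper label and red band, 70 x 100 x 146 mm high; origin at the centre of its underside
- cup: loose white plastic mixing cup, 88 mm in diameter, 100 mm high; origin at the centre of its underside
- gauge: loose tyre gauge lying flat: black round dial 62 mm in diameter, 23 mm high, with a steel stem to 91 mm along its x axis; origin at the centre of the dial's underside
- spoke_mid (a point): middle of the blue spoke opposite the valve, 65 mm from the hub centre along the wheel's +z. Five alike, 72 degrees apart (36, 108, 180 degrees from the valve, both ways). Each is 18 mm wide across the wheel's face; along the axle it reaches 23 mm to both sides of mid-plane by the hub, 18 mm here, 13 mm at the rim. Gaps open right through; blue rim 28 mm wide, inner face at 113 mm radius
- rim: the blue rim and the black tyre bonded on it; turn with the wheel. Rim 28 mm wide, inner face at 113 mm radius; tyre of round section, 36 mm wide, 330 mm overall diameter. Origin at the hub centre, same axes as the wheel

How it is judged:
By the outcome, as a careful person would: the job done as asked, in the order asked, and still so for the second after the job is handed in, with the robot touching nothing.
It also fails if it takes over 67 s, if anything falls off the work surface, if the arm or the gripper's body presses on something with over 40 N, if the wrist force passes 120 N, or if a joint passes its speed limit or range.

## Working session

There is one attempt and no reset: what is moved stays moved. The work goes in short steps, Python scripts to look and compute and a tool call to move; the robot and the scene stay as the last step left them, time stands still between calls to the robot, and variables do not carry over. Pictures are saved under pics/ and viewed, at most 10 in all, crops included, and the job is handed in when it is done.

Besides the shell and the picture viewer there is one more tool, called after "Emit:" as name(argument=value, ...), one argument or row to a line, values as JSON. play_rows: Moves the arm, as the interface text tells. Its arguments: {"type":"object","properties":{"rows":{"type":"array"},"claw":{"type":"number"},"squeeze":{"type":"number"}},"required":["rows"]}

```bash
ls; mkdir -p pics; python3 - <<'E'
from plant import *
import cv2,numpy as np
for n in("scene","top"):
    s=snapshot(n); cv2.imwrite(f"pics/{n}0.png",s["pixels"]); np.savez(f"{n}0.npz",**s)
    print(n,s["camera_matrix"],s["dist_coeffs"],s["world_to_cam"])
print(get_state())
try: print(nose_length)
except Exception as e: print(e)
E
```

```text
pics
scene [[493.20517167   0.         314.36685923]
 [  0.         493.20517167 202.76000266]
 [  0.           0.           1.        ]] [-0.06407111  0.          0.          0.          0.        ] [[ 0.16832659  0.98572037  0.00463755 -0.12799357]
 [ 0.65595036 -0.10849912 -0.74696523 -0.23620674]
 [-0.73579568  0.12877611 -0.66484692  1.95814233]
 [ 0.          0.          0.          1.        ]]
top [[419.85455109   0.         325.40690416]
 [  0.         419.85455109 203.6277177 ]
 [  0.           0.           1.        ]] [-0.10702239  0.          0.          0.          0.        ] [[-0.02448991 -0.99966388 -0.00850734  0.04067733]
 [-0.98461896  0.02559216 -0.17283096  0.56278195]
 [ 0.17299059  0.00414388 -0.98491476  1.3018249 ]
 [ 0.          0.          0.          1.        ]]
{'clock': 0.1, 'q': array([-1.2352123 ,  0.68987638, -0.19450287,  1.56621871,  0.15730886,
        0.90248316, -0.21509911]), 'qd': array([ 8.34479904e-05, -2.99975728e-04, -7.77022735e-04, -4.24687704e-03,
       -6.83061791e-04, -2.70175997e-03, -6.14424017e-04]), 'joint_torque': array([-3.91318274e-03, -5.28503823e+01, -1.27158154e+00, -1.53836989e+01,
       -5.25464164e-02,  2.04138720e-03,  3.61366438e-05]), 'tool_pos': array([0.18571037, 0.5964725 , 0.40401007]), 'eef_rot': array([ 1.50287009e-01,  9.88642088e-01, -7.95980892e-04, -5.34624347e-05]), 'contact_force': array([ 0.08189877,  0.63748181, -1.06959766]), 'moment': array([ 0.00023338, -0.00970769,  0.00587265]), 'finger_force': 0.0, 'opening': 1.000573446227155}
0.166
```

View pics/scene0.png

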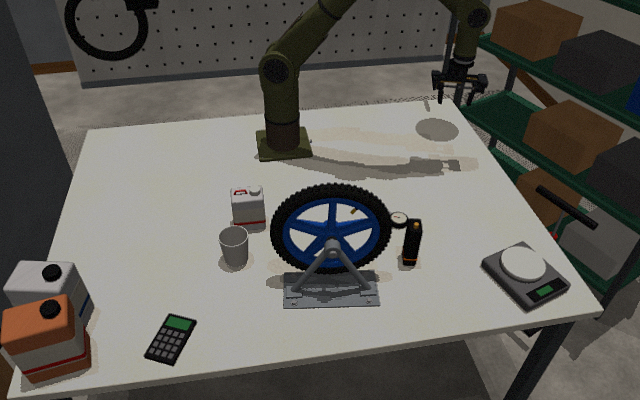

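View pics/top0.png

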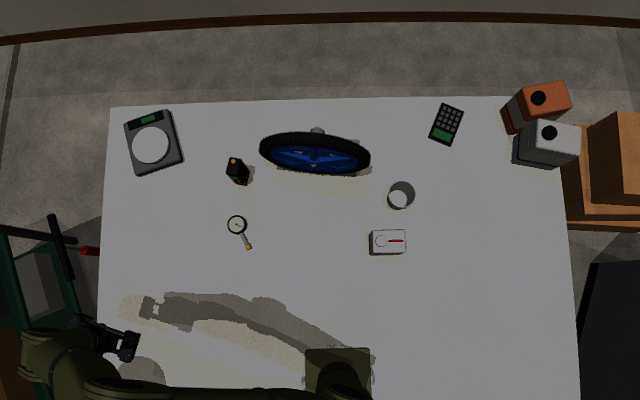

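The scene view is from the far side: wheel hub near (332,240), yellow valve near (354,210), so the valve is up and to the +y side. The top view shows the wheel's plane nearly along y at (315,153), with the inflator, gauge, cup and tin clear of it.

```bash
python3 - <<'E'
import cv2,numpy as np
a=cv2.imread("pics/scene0.png")[170:315,255:435]; b=cv2.imread("pics/top0.png")[120:190,245:385]
A=cv2.resize(a,None,fx=3.2,fy=3.2,interpolation=cv2.INTER_CUBIC);B=cv2.resize(b,None,fx=4,fy=4,interpolation=cv2.INTER_CUBIC)
B=cv2.convertScaleAbs(B,alpha=1.8)
cv2.imwrite("pics/cropA.png",A);cv2.imwrite("pics/cropB.png",B)
E
```

```text
(no output)
```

View pics/cropA.png

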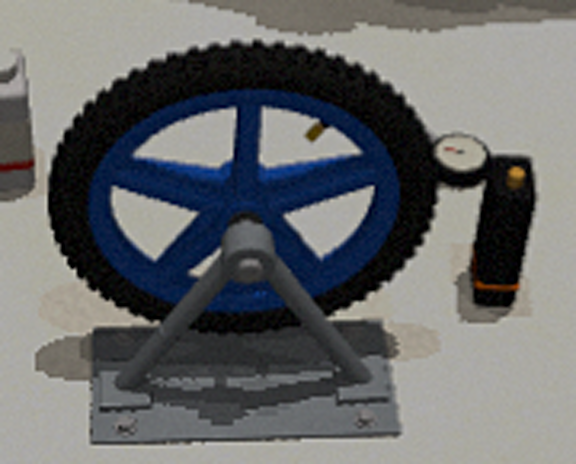

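View pics/cropB.png

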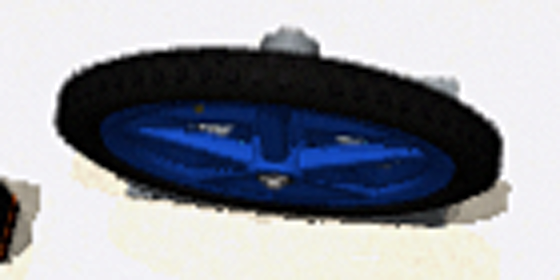

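Crop A: the valve cap is at about (354,211), one spoke points nearly straight up (333,205), and the far foot-plate corners are at about (283,307) and (379,306). Crop B confirms the slight yaw of the wheel and a clear robot side.

```bash
cat > h.py <<'E'
import cv2,numpy as np
from scipy.optimize import least_squares
def cam(s): return s["camera_matrix"],s["dist_coeffs"],s["world_to_cam"]
def ray(s,uv):
    K,d,T=cam(s); n=cv2.undistortPoints(np.array(uv,float).reshape(-1,1,2),K,d).reshape(-1,2)
    R=T[:3,:3]; D=np.c_[n,np.ones(len(n))]@R; return -R.T@T[:3,3],D
def onplane(s,uv,p0,n):
    o,D=ray(s,uv); t=((p0-o)@n)/(D@n); return o+D*t[:,None]
def onz(s,uv,z): return onplane(s,uv,np.array([0,0,z]),np.array([0,0,1.]))
def proj(s,P):
    K,d,T=cam(s); return cv2.projectPoints(np.array(P,float).reshape(-1,3),cv2.Rodrigues(T[:3,:3])[0],T[:3,3],K,d)[0].reshape(-1,2)
def blue(im):
    h=cv2.cvtColor(im,cv2.COLOR_BGR2HSV); return cv2.inRange(h,(105,120,40),(130,255,255))
def yellow(im):
    h=cv2.cvtColor(im,cv2.COLOR_BGR2HSV); return cv2.inRange(h,(15,110,60),(35,255,255))
E
python3 - <<'E'
from h import *
S=dict(np.load("scene0.npz"));T=dict(np.load("top0.npz"))
c=onz(S,[[283.3,307],[379.4,305.7]],0.003); d=c[1]-c[0]; print(c,np.linalg.norm(d))
print("yaw",np.arctan2(-d[0],d[1]))
yaw=np.arctan2(-d[0],d[1]); ax=np.array([np.cos(yaw),np.sin(yaw),0])
hub=c.mean(0)-0.12*ax; hub[2]=0.178; print("hub from plate",hub)
m=blue(S["pixels"]); m[:170]=0;m[320:]=0;m[:,:255]=0;m[:,435:]=0
cs,_=cv2.findContours(m,cv2.RETR_EXTERNAL,cv2.CHAIN_APPROX_NONE)
e=[max(cs,key=cv2.contourArea)]; print("blue ellipse",cv2.fitEllipse(e[0]))
mt=blue(T["pixels"]); mt[:120]=0;mt[190:]=0;mt[:,:245]=0;mt[:,385:]=0
ct=max(cv2.findContours(mt,cv2.RETR_EXTERNAL,cv2.CHAIN_APPROX_NONE)[0],key=cv2.contourArea);print("top",cv2.fitEllipse(ct))
# black+blue silhouette of wheel in top
y=yellow(S["pixels"]); y[:195]=0;y[225:]=0;y[:,:340]=0;y[:,370:]=0
v=np.argwhere(y)[:,::-1]; print("yellow px",len(v),v.mean(0),v.min(0),v.max(0))
for z in[hub]:
    P=onplane(S,v.mean(0)[None],hub,ax); print("valve",P-hub, np.linalg.norm(P-hub))
# gaps: rim outer circle, projected centre
print(proj(S,hub),proj(T,hub),proj(S,hub+.014*ax))
E
```

```text
[[ 0.7890211  -0.09232124  0.003     ]
 [ 0.82905993  0.17201506  0.003     ]] 0.2673514313092438
yaw -0.15032660238003523
hub from plate [0.69039385 0.05781824 0.178     ]
blue ellipse ((330.8274230957031, 229.54620361328125), (63.52521514892578, 99.12879180908203), 86.15399932861328)
top ((308.06463623046875, 156.26333618164062), (18.003707885742188, 65.34813690185547), 91.54816436767578)
yellow px 15 [352.93333333 210.66666667] [351 209] [355 213]
valve [[0.0081693  0.05393368 0.07529185]] 0.09297548795885416
[[331.31559124 231.26463131]] [[313.45055555 154.42202398]] [[331.54558882 234.94046262]]
```

```bash
python3 - <<'E'
import plant
print([x for x in dir(plant) if not x.startswith('__')])
E
```

```text
['Unreachable', 'finish_job', 'get_state', 'nose_length', 'snapshot']
```

Emit:
play_rows(
  rows=[
    [[0, 0, 0, 0, 0, 0], [0, 0, 0, 0, 0.2, 0]],
  ],
  claw=1,
)

```text
clock: 0.27
tool_pos: [0.183, 0.5974, 0.4045]
eef_rot: [0.148, 0.988, 0.007, -0.05]
contact_force: [-0.6, 0.5, -0.9]
opening: 0.875
finger_force: 0.0
```

Emit:
play_rows(
  rows=[
    [[0, 0, 0, 0, -0.25, 0], [0, 0, 0, 0, -0.5, 0], [0, 0, 0, 0, -0.75, 0], [0, 0, 0, 0, -1, 0], [0, 0, 0, 0, -1, 0]],
  ],
)

```text
clock: 0.68
tool_pos: [0.1823, 0.5977, 0.4038]
eef_rot: [0.144, 0.969, -0.03, 0.198]
contact_force: [-0.1, -0.3, -0.4]
opening: 0.488
finger_force: 0.0
```

Emit:
play_rows(
  rows=[
    [[0, 0, 0, 0, -0.25, 0], [0, 0, 0, 0, -0.5, 0], [0, 0, 0, 0, -0.75, 0], [0, 0, 0, 0, -1, 0], [0, 0, 0, 0, -1, 0]],
  ],
)

```text
clock: 1.1
tool_pos: [0.1835, 0.5972, 0.4024]
eef_rot: [0.133, 0.89, -0.067, 0.43]
contact_force: [-1.1, 0.7, -0.7]
opening: 0.114
finger_force: 0.0
```

```bash
cat > st.py <<'E'
from plant import *
import numpy as np
from scipy.spatial.transform import Rotation as R
s=get_state(); M=R.from_quat(s["eef_rot"]).as_matrix(); np.set_printoptions(precision=3,suppress=True)
p=np.array(s["tool_pos"])
print(round(s["clock"],2),"q",s["q"],"p",p,"F",s["contact_force"],"\n",M,"tip",p+nose_length*M[:,2])
def to(tip,rv_yaw=-0.15,spin=None):
    pass
E
python3 st.py
```

```text
1.1 q [-1.706  0.801  0.306  1.601  0.75   1.116 -0.656] p [0.184 0.597 0.402] F [-1.132  0.67  -0.723] 
 [[-0.595  0.294  0.748]
 [ 0.179  0.956 -0.233]
 [-0.784 -0.005 -0.621]] tip [0.308 0.559 0.299]
```

```bash
cat > st.py <<'E'
from plant import *
import numpy as np
from scipy.spatial.transform import Rotation as R
np.set_printoptions(precision=3,suppress=True)
YAW=-0.15; HUB=np.array([.690,.058,.178]); A=np.array([np.cos(YAW),np.sin(YAW),0]); L=np.array([-np.sin(YAW),np.cos(YAW),0]); Z=np.array([0,0,1.])
def st(v=True):
    s=get_state(); M=R.from_quat(s["eef_rot"]).as_matrix(); p=np.array(s["tool_pos"])
    if v: 
        print(round(s["clock"],2),"q",s["q"],"p",p,"F",s["contact_force"],"z",M[:,2])
        t=p+nose_length*M[:,2]-HUB; print("tip in wheel frame: axle,left,up",t@A,t@L,t@Z,"ang(from up to left)",np.degrees(np.arctan2(t@L,t@Z)),"r",np.hypot(t@L,t@Z))
    return s,M,p
def go(ax,left,up,spin=0):
    "tip target in wheel axes rel. hub; spin deg about axle (+ = clockwise from robot)"
    s,M,p=st(False)
    G=(R.from_rotvec(A*np.radians(spin))*R.from_matrix(np.c_[-Z,L,A])).as_matrix()
    P=HUB+A*ax+L*left+Z*up-nose_length*A
    d=M.T@(P-p)/.5; r=R.from_matrix(M.T@G).as_rotvec()/.5
    print("row",np.r_[d,r])
E
python3 - <<'E'
from st import *
go(-.18,.10,.22)
go(-.18,.20,.22)
go(-.12,-.065,.10)
E
```

```text
row [-0.346 -0.637  0.455 -0.289 -1.338 -0.091]
row [-0.328 -0.44   0.431 -0.289 -1.338 -0.091]
row [-0.261 -0.945  0.736 -0.289 -1.338 -0.091]
```

Emit:
play_rows(
  rows=[
    [[-0.03, -0.04, 0.04, -0.02, -0.08, -0.01], [-0.06, -0.08, 0.08, -0.04, -0.16, -0.01], [-0.09, -0.12, 0.12, -0.05, -0.24, -0.02], [-0.12, -0.16, 0.16, -0.07, -0.32, -0.02], [-0.15, -0.2, 0.2, -0.09, -0.4, -0.03], [-0.18, -0.24, 0.24, -0.11, -0.48, -0.03], [-0.21, -0.28, 0.28, -0.13, -0.58, -0.04], [-0.24, -0.32, 0.32, -0.15, -0.68, -0.05], [-0.27, -0.36, 0.36, -0.17, -0.78, -0.05], [-0.3, -0.4, 0.4, -0.19, -0.88, -0.06], [-0.33, -0.44, 0.43, -0.2, -0.95, -0.06], [-0.33, -0.44, 0.43, -0.2, -0.95, -0.06]],
  ],
)

```text
clock: 2.1
tool_pos: [0.3815, 0.2993, 0.4009]
eef_rot: [0.087, 0.768, -0.063, 0.632]
contact_force: [-0.3, -1.1, 0.2]
opening: 0.002
finger_force: 0.0
```

```bash
python3 - <<'E'
from st import *
st(); go(-.18,.05,.2); go(-.12,-.065,.10)
E
```

```text
2.1 q [-1.453  0.828  0.647  2.355  1.983  0.924 -1.705] p [0.382 0.299 0.401] F [-0.285 -1.147  0.191] z [ 0.959 -0.207 -0.193]
tip in wheel frame: axle,left,up -0.17849796800735301 0.1823026585702212 0.19079398882903925 ang(from up to left) 43.69622679674649 r 0.26388748643136944
row [ 0.04  -0.285  0.017 -0.127 -0.388 -0.037]
row [ 0.207 -0.51   0.187 -0.127 -0.388 -0.037]
```

Emit:
play_rows(
  rows=[
    [[0.0, -0.03, 0.0, -0.01, -0.04, 0], [0.01, -0.07, 0.0, -0.03, -0.09, -0.01], [0.01, -0.11, 0.01, -0.05, -0.14, -0.01], [0.02, -0.15, 0.01, -0.07, -0.2, -0.02], [0.03, -0.19, 0.01, -0.09, -0.26, -0.02], [0.03, -0.23, 0.02, -0.11, -0.32, -0.03], [0.04, -0.27, 0.02, -0.12, -0.37, -0.04], [0.04, -0.28, 0.02, -0.13, -0.39, -0.04], [0.04, -0.28, 0.02, -0.13, -0.39, -0.04]],
  ],
)

```text
clock: 2.85
tool_pos: [0.3835, 0.2221, 0.3672]
eef_rot: [0.048, 0.714, -0.055, 0.696]
contact_force: [0.3, 1.1, -1.9]
opening: 0.004
finger_force: 0.0
```

```bash
python3 - <<'E'
from st import *
st(); go(-.12,-.068,.0);go(-.12,-.068,.0,-30);
E
```

```text
2.85 q [-0.675  0.92  -0.509  2.554  1.92   2.012 -1.655] p [0.383 0.222 0.367] F [ 0.277  1.052 -1.908] z [ 0.989 -0.146 -0.025]
tip in wheel frame: axle,left,up -0.16167169292951764 0.11707962229171114 0.1850609971208788 ang(from up to left) 32.319664256162625 r 0.21898678181877476
row [ 0.38  -0.365  0.091  0.008 -0.049  0.024]
row [ 0.38  -0.365  0.091  0.02  -0.046 -1.024]
```

```bash
python3 - <<'E'
from st import *
go(-.06,.03,.17);go(-.06,-.04,.10);go(-.06,-.068,.0);
E
```

```text
row [ 0.035 -0.173  0.203  0.008 -0.049  0.024]
row [ 0.177 -0.312  0.206  0.008 -0.049  0.024]
row [ 0.378 -0.365  0.211  0.008 -0.049  0.024]
```

Emit:
play_rows(
  rows=[
    [[0, -0.01, 0.04, 0, -0.01, 0], [0, -0.03, 0.08, 0, -0.02, 0], [0.01, -0.05, 0.12, 0, -0.03, 0], [0.01, -0.08, 0.16, 0, -0.04, 0.01], [0.02, -0.11, 0.19, 0, -0.05, 0.01], [0.03, -0.14, 0.2, 0, -0.05, 0.02], [0.035, -0.17, 0.2, 0, -0.05, 0.02], [0.035, -0.17, 0.2, 0, -0.05, 0.02]],
  ],
)

```text
clock: 3.52
tool_pos: [0.4702, 0.1202, 0.3479]
eef_rot: [0.051, 0.706, -0.056, 0.705]
contact_force: [-0.2, -0.5, 0.7]
opening: 0.004
finger_force: 0.0
```

```bash
python3 - <<'E'
from st import *
st();go(-.06,-.04,.10);go(-.06,-.068,.0);
E
```

```text
3.52 q [-0.373  0.958 -0.332  2.529  2.374  1.985 -1.582] p [0.47  0.12  0.348] F [-0.199 -0.53   0.656] z [ 0.989 -0.15  -0.001]
tip in wheel frame: axle,left,up -0.06066070452637089 0.02846461215654844 0.16983224365769672 ang(from up to left) 9.514584013657919 r 0.17220111826300663
row [ 0.141 -0.136  0.002 -0.002 -0.001  0.015]
row [ 0.341 -0.191  0.002 -0.002 -0.001  0.015]
```

Emit:
play_rows(
  rows=[
    [[0.02, -0.02, 0, 0, 0, 0], [0.05, -0.05, 0, 0, 0, 0], [0.09, -0.08, 0, 0, 0, 0], [0.13, -0.11, 0, 0, 0, 0.01], [0.17, -0.14, 0, 0, 0, 0.01], [0.21, -0.16, 0, 0, 0, 0.01], [0.25, -0.18, 0, 0, 0, 0.015], [0.29, -0.19, 0, 0, 0, 0.015], [0.33, -0.19, 0, 0, 0, 0.015], [0.36, -0.19, 0, 0, 0, 0.015], [0.37, -0.19, 0, 0, 0, 0.015], [0.37, -0.19, 0, 0, 0, 0.015]],
  ],
)

```text
clock: 4.52
tool_pos: [0.4568, 0.03, 0.1621]
eef_rot: [0.052, 0.705, -0.048, 0.706]
contact_force: [0.6, 0.5, -0.4]
opening: 0.005
finger_force: 0.0
```

```bash
python3 - <<'E'
from st import *
from h import *
st()
c=np.radians(-103);go(-.06,.07*np.sin(c),.07*np.cos(c)); go(.008,.07*np.sin(c),.07*np.cos(c))
s=snapshot("scene"); p=s["pixels"]; cv2.imwrite("pics/c1.png",cv2.resize(p[150:315,255:435],None,fx=3.5,fy=3.5,interpolation=cv2.INTER_CUBIC))
E
```

```text
4.52 q [-0.566  1.592  0.364  2.517  2.361  2.084 -2.496] p [0.457 0.03  0.162] F [ 0.645  0.54  -0.365] z [ 0.99  -0.141  0.001]
tip in wheel frame: axle,left,up -0.0604212645887326 -0.061129686808551735 -0.015684646424318466 ang(from up to left) -104.39051225713754 r 0.06310979910257605
row [-0.    -0.011  0.001  0.017  0.003 -0.012]
row [-0.    -0.012  0.137  0.017  0.003 -0.012]
```

View pics/c1.png

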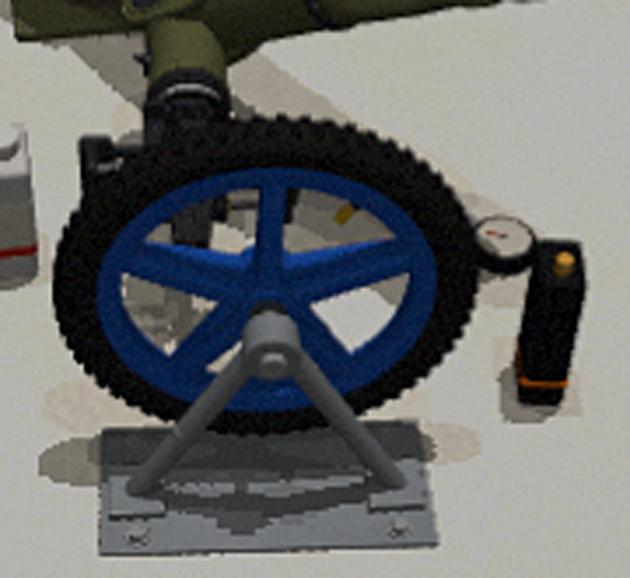

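The finger stands behind the wheel in the left gap (190,230), between the -72° and -144° spokes, and the valve is still at (347,213). I'll insert straight along the axle.

Emit:
play_rows(
  rows=[
    [[0, -0.01, 0.01, 0.01, 0, 0], [0, -0.01, 0.03, 0.02, 0, 0], [0, -0.01, 0.05, 0.02, 0, 0], [0, -0.01, 0.07, 0.02, 0, 0], [0, -0.01, 0.09, 0.02, 0, 0], [0, -0.01, 0.11, 0.02, 0, 0], [0, -0.01, 0.125, 0.02, 0, 0], [0, -0.01, 0.135, 0.02, 0, 0], [0, -0.01, 0.135, 0.02, 0, 0]],
  ],
)

```text
clock: 5.32
tool_pos: [0.5235, 0.015, 0.1645]
eef_rot: [0.056, 0.704, -0.051, 0.706]
contact_force: [0.5, 0.1, -0.1]
opening: 0.005
finger_force: 0.0
```

```bash
python3 - <<'E'
from st import *
st()
for a,sp in((-96,0),(-84,0),(-72,-5),(-60,-10),(-48,-15),(-36,-20)):
    c=np.radians(a); go(.008,.07*np.sin(c),.07*np.cos(c),sp)
E
```

```text
5.32 q [-0.539  1.502  0.473  2.354  2.533  1.882 -2.357] p [0.523 0.015 0.164] F [ 0.483  0.071 -0.063] z [ 0.989 -0.151  0.004]
tip in wheel frame: axle,left,up 0.007750447404867916 -0.06761929291297206 -0.012947639806701078 ang(from up to left) -100.83970434203896 r 0.06884773163012986
row [-0.012 -0.004  0.001 -0.002  0.007 -0.013]
row [-0.042 -0.004  0.001 -0.002  0.007 -0.013]
row [-0.07   0.002  0.001 -0.003  0.007 -0.187]
row [-0.097  0.014  0.001 -0.003  0.007 -0.362]
row [-0.121  0.032  0.001 -0.003  0.007 -0.536]
row [-0.14   0.053  0.001 -0.004  0.007 -0.711]
```

Emit:
play_rows(
  rows=[
    [[-0.006, -0.003, 0, 0, 0, 0], [-0.012, -0.004, 0, 0, 0, -0.01], [-0.02, -0.004, 0, 0, 0, -0.01], [-0.03, -0.004, 0, 0, 0, -0.01], [-0.04, -0.004, 0, 0, 0, -0.02], [-0.048, -0.003, 0, 0, 0, -0.06], [-0.056, -0.001, 0, 0, 0, -0.1], [-0.063, 0.0, 0, 0, 0, -0.14], [-0.07, 0.002, 0, 0, 0, -0.19], [-0.079, 0.005, 0, 0, 0, -0.24], [-0.088, 0.009, 0, 0, 0, -0.3], [-0.097, 0.014, 0, 0, 0, -0.36], [-0.105, 0.019, 0, 0, 0, -0.42], [-0.113, 0.025, 0, 0, 0, -0.48], [-0.121, 0.032, 0, 0, 0, -0.54], [-0.128, 0.039, 0, 0, 0, -0.6], [-0.134, 0.046, 0, 0, 0, -0.66], [-0.14, 0.053, 0, 0, 0, -0.71]],
  ],
)

```text
clock: 6.82
tool_pos: [0.5265, 0.0416, 0.2341]
eef_rot: [-0.071, 0.703, -0.176, 0.685]
contact_force: [-0.3, -2.9, -3.8]
opening: 0.004
finger_force: 1.6
```

```bash
cat > val.py <<'E'
from st import *
from h import *
def valve(s):
    im=s["pixels"]; best=None
    y=yellow(im); y[:170]=0;y[285:]=0;y[:,:275]=0;y[:,390:]=0
    n,l,stt,cc=cv2.connectedComponentsWithStats(y)
    for i in range(1,n):
        if stt[i,4]<3: continue
        P=onplane(s,cc[i][None],HUB,A)[0]-HUB
        print("yellow",stt[i,4],cc[i],"r",round(np.hypot(P@L,P@Z),4),"ang",round(np.degrees(np.arctan2(P@L,P@Z)),1))
E
python3 - <<'E'
from val import *
st(); s=snapshot("scene"); valve(s)
cv2.imwrite("pics/c2.png",cv2.resize(s["pixels"][150:315,255:435],None,fx=3.5,fy=3.5,interpolation=cv2.INTER_CUBIC))
for a,sp in((-24,-25),(-12,-30),(0,-35),(12,-40),(24,-45),(36,-45)):
    c=np.radians(a); go(.008,.07*np.sin(c),.07*np.cos(c),sp)
E
```

```text
6.82 q [-0.676  1.407  0.655  2.417  2.592  1.717 -2.084] p [0.527 0.042 0.234] F [-0.295 -2.867 -3.81 ] z [ 0.989 -0.15   0.002]
tip in wheel frame: axle,left,up 0.006805626218470999 -0.040797022792429805 0.05638843851534606 ang(from up to left) -35.88572996887215 r 0.06959923179838266
yellow 19 [364.737 235.105] r 0.0937 ang 100.3
row [-0.022  0.016  0.002  0.     0.007 -0.166]
row [-0.04   0.039  0.003 -0.     0.007 -0.341]
row [-0.053  0.066  0.003 -0.     0.007 -0.515]
row [-0.06   0.094  0.003 -0.001  0.007 -0.69 ]
row [-0.061  0.123  0.003 -0.001  0.007 -0.864]
row [-0.056  0.152  0.003 -0.001  0.007 -0.864]
```

View pics/c2.png

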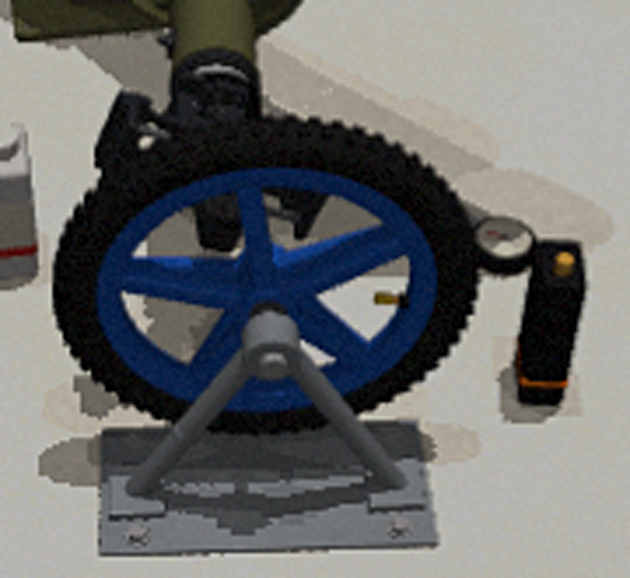

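Valve now at (365,235), 100°, moving the right way with about 5 N. I'll continue.

Emit:
play_rows(
  rows=[
    [[-0.006, 0.004, 0, 0, 0, -0.04], [-0.012, 0.008, 0, 0, 0, -0.08], [-0.017, 0.012, 0, 0, 0, -0.12], [-0.022, 0.016, 0, 0, 0, -0.16], [-0.027, 0.022, 0, 0, 0, -0.21], [-0.032, 0.028, 0, 0, 0, -0.26], [-0.037, 0.034, 0, 0, 0, -0.3], [-0.041, 0.04, 0, 0, 0, -0.34], [-0.045, 0.047, 0, 0, 0, -0.39], [-0.049, 0.054, 0, 0, 0, -0.43], [-0.052, 0.06, 0, 0, 0, -0.47], [-0.054, 0.067, 0, 0, 0, -0.51], [-0.057, 0.074, 0, 0, 0, -0.56], [-0.059, 0.081, 0, 0, 0, -0.6], [-0.06, 0.088, 0, 0, 0, -0.65], [-0.06, 0.094, 0, 0, 0, -0.69], [-0.061, 0.101, 0, 0, 0, -0.73], [-0.061, 0.108, 0, 0, 0, -0.78], [-0.061, 0.115, 0, 0, 0, -0.82], [-0.061, 0.122, 0, 0, 0, -0.86]],
  ],
)

```text
clock: 8.53
tool_pos: [0.5366, 0.1084, 0.2413]
eef_rot: [-0.219, 0.672, -0.318, 0.632]
contact_force: [-0.9, -3.5, 0.3]
opening: 0.005
finger_force: 1.7
```

```bash
python3 - <<'E'
from val import *
st(); s=snapshot("scene"); valve(s); np.savez("s3.npz",**s)
cv2.imwrite("pics/c3.png",cv2.resize(s["pixels"][150:315,255:435],None,fx=3.5,fy=3.5,interpolation=cv2.INTER_CUBIC))
for a,sp in((30,-48),(36,-50),(42,-50),(48,-50)):
    c=np.radians(a); go(.008,.07*np.sin(c),.07*np.cos(c),sp)
E
```

```text
8.53 q [-0.895  1.427  0.793  2.35   2.545  1.445 -1.716] p [0.537 0.108 0.241] F [-0.886 -3.531  0.309] z [ 0.989 -0.15   0.001]
tip in wheel frame: axle,left,up 0.006800117392063133 0.0266968912878148 0.06351219743883704 ang(from up to left) 22.799096759276186 r 0.0688950159876839
yellow 5 [344.2 252.2] r 0.0932 ang 155.4
row [-0.007  0.013  0.002  0.001  0.004 -0.111]
row [-0.01   0.028  0.002  0.001  0.004 -0.181]
row [-0.011  0.042  0.002  0.001  0.004 -0.181]
row [-0.011  0.057  0.002  0.001  0.004 -0.181]
```

View pics/c3.png

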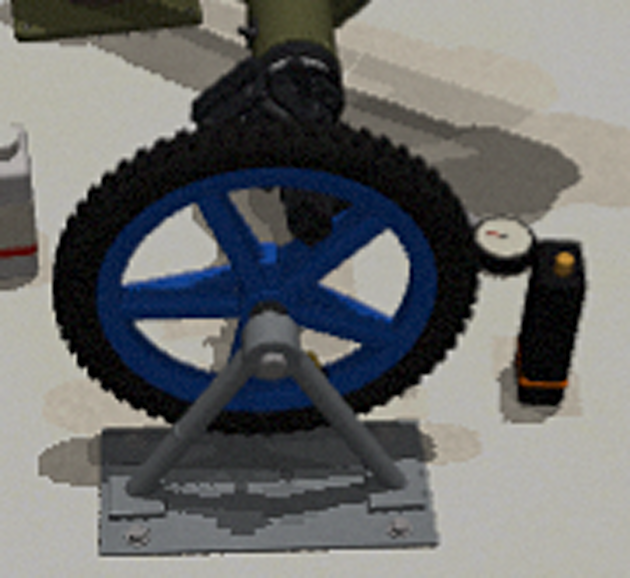

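```bash
cat >> val.py <<'E'
def spokes(s,r=.085,off=.0):
    "centres (deg, up->left) of blue runs on circle in plane at axial offset, and the up-spoke lateral line"
    m=blue(s["pixels"]); th=np.arange(-90,90,.25)
    c=np.radians(th); P=HUB+off*A+r*(np.sin(c)[:,None]*L+np.cos(c)[:,None]*Z)
    uv=proj(s,P).astype(np.float32)
    v=cv2.remap(m,uv[:,:1].copy(),uv[:,1:].copy(),cv2.INTER_LINEAR).ravel()>127
    d=np.diff(np.r_[0,v.astype(int),0]); a=np.where(d==1)[0];b=np.where(d==-1)[0]
    return [(round(float(th[i]+th[j-1])/2,1),round(float(th[j-1]-th[i]),1)) for i,j in zip(a,b) if j-i>12]
E
python3 - <<'E'
from val import *
for n in("scene0","s3"):
    s=dict(np.load(n+".npz"))
    for r in(.07,.085,.098): print(n,r,spokes(s,r),spokes(s,r,.012))
E
```

```text
scene0 0.07 [(-72.5, 35.0), (-0.5, 14.5), (72.5, 34.5)] [(-64.8, 37.5), (-2.6, 14.2), (62.8, 38.5)]
scene0 0.085 [(-74.2, 26.5), (-0.5, 12.0), (73.0, 27.0)] [(-66.1, 28.2), (-0.8, 12.0), (64.5, 28.0)]
scene0 0.098 [(-74.1, 22.8), (0.1, 8.8), (73.4, 22.8)] [(-66.6, 23.2), (-0.6, 9.8), (65.9, 23.8)]
s3 0.07 [(-85.5, 9.0), (-26.9, 20.8), (51.5, 23.0)] [(-78.9, 22.2), (-23.0, 21.0), (43.9, 20.2)]
s3 0.085 [(-87.5, 5.0), (-26.9, 16.2), (46.1, 26.2)] [(-83.4, 13.2), (-23.5, 15.5), (41.8, 20.0)]
s3 0.098 [(-26.6, 13.2), (45.8, 22.0)] [(-85.4, 9.2), (-24.0, 13.5), (39.9, 21.8)]
```

```bash
python3 - <<'E'
from val import *
for a,sp in((28,-50),(33,-55),(38,-60),(43,-65)):
    c=np.radians(a); go(.0068,.069*np.sin(c),.069*np.cos(c),sp)
E
```

```text
row [-0.004  0.009 -0.     0.001  0.004 -0.181]
row [-0.007  0.021 -0.     0.001  0.004 -0.355]
row [-0.009  0.033  0.     0.     0.004 -0.53 ]
row [-0.009  0.045  0.     0.     0.004 -0.704]
```

Emit:
play_rows(
  rows=[
    [[-0.002, 0.004, 0, 0, 0, -0.08], [-0.004, 0.009, 0, 0, 0, -0.18], [-0.005, 0.015, 0, 0, 0, -0.26], [-0.007, 0.021, 0, 0, 0, -0.35], [-0.008, 0.027, 0, 0, 0, -0.44], [-0.009, 0.033, 0, 0, 0, -0.53], [-0.009, 0.037, 0, 0, 0, -0.59], [-0.009, 0.041, 0, 0, 0, -0.65], [-0.009, 0.043, 0, 0, 0, -0.68], [-0.009, 0.045, 0, 0, 0, -0.7], [-0.009, 0.045, 0, 0, 0, -0.7]],
  ],
)

```text
clock: 9.5
tool_pos: [0.5396, 0.1276, 0.2286]
eef_rot: [-0.333, 0.623, -0.422, 0.568]
contact_force: [-2.0, -0.5, 2.0]
opening: 0.002
finger_force: 1.3
```

```bash
python3 - <<'E'
from val import *
st(); s=snapshot("scene"); valve(s); np.savez("s4.npz",**s)
for r in(.07,.085,.098): print(r,spokes(s,r))
for a,sp in((45,-67),(48,-70),(50,-72)):
    c=np.radians(a); go(.0068,.069*np.sin(c),.069*np.cos(c),sp)
E
```

```text
9.5 q [-0.983  1.513  0.896  2.315  2.541  1.325 -1.472] p [0.54  0.128 0.229] F [-2.014 -0.469  2.023] z [ 0.989 -0.149  0.001]
tip in wheel frame: axle,left,up 0.006848877097002873 0.046475515005562046 0.05081879826762112 ang(from up to left) 42.44397502716877 r 0.0688659840007924
0.07 [(-75.8, 28.5), (-7.8, 13.0), (70.9, 23.2)]
0.085 [(-78.4, 23.2), (-7.5, 12.0), (64.2, 29.0)]
0.098 [(-79.9, 20.2), (-7.5, 9.0), (63.9, 24.2)]
row [-0.003  0.005 -0.    -0.001  0.003 -0.08 ]
row [-0.005  0.012 -0.    -0.001  0.003 -0.185]
row [-0.006  0.017 -0.    -0.001  0.003 -0.255]
```

Emit:
play_rows(
  rows=[
    [[-0.001, 0.002, 0, 0, 0, -0.03], [-0.002, 0.004, 0, 0, 0, -0.06], [-0.003, 0.006, 0, 0, 0, -0.09], [-0.004, 0.008, 0, 0, 0, -0.13], [-0.005, 0.01, 0, 0, 0, -0.16], [-0.005, 0.012, 0, 0, 0, -0.18], [-0.005, 0.013, 0, 0, 0, -0.2], [-0.005, 0.013, 0, 0, 0, -0.2]],
  ],
)

```text
clock: 10.22
tool_pos: [0.5403, 0.1324, 0.2235]
eef_rot: [-0.364, 0.606, -0.45, 0.545]
contact_force: [-0.9, -1.4, 2.5]
opening: 0.009
finger_force: 1.2
```

```bash
python3 - <<'E'
from val import *
st(); s=snapshot("scene"); valve(s); np.savez("s5.npz",**s)
for r in(.07,.085,.098): print(r,spokes(s,r))
for d in(1,2,3):
    _,M,p=st(False); t=p+nose_length*M[:,2]-HUB; a=np.arctan2(t@L,t@Z)+np.radians(d); r=np.hypot(t@L,t@Z)
    go(t@A,r*np.sin(a),r*np.cos(a),-70-d)
E
```

```text
10.22 q [-1.006  1.542  0.924  2.305  2.541  1.29  -1.403] p [0.54  0.132 0.224] F [-0.916 -1.418  2.454] z [ 0.989 -0.149  0.   ]
tip in wheel frame: axle,left,up 0.006835761943306025 0.05120652195975034 0.04558392002388165 ang(from up to left) 48.324602298496885 r 0.06855655808132459
yellow 5 [343.  206.6] r 0.0938 ang 17.2
0.07 [(-74.0, 32.0), (-2.4, 14.8), (77.6, 22.2)]
0.085 [(-75.6, 28.8), (-2.2, 12.0), (69.5, 30.5)]
0.098 [(-76.4, 22.2), (-2.1, 10.2), (69.8, 25.5)]
row [-0.001  0.002 -0.    -0.001  0.001 -0.019]
row [-0.002  0.004 -0.    -0.001  0.001 -0.053]
row [-0.003  0.007 -0.    -0.001  0.001 -0.088]
```

Emit:
play_rows(
  rows=[
    [[-0.0005, 0.001, 0, 0, 0, -0.01], [-0.001, 0.002, 0, 0, 0, -0.03], [-0.002, 0.003, 0, 0, 0, -0.04], [-0.002, 0.004, 0, 0, 0, -0.06], [-0.002, 0.0045, 0, 0, 0, -0.06], [-0.002, 0.0045, 0, 0, 0, -0.06], [-0.002, 0.0045, 0, 0, 0, -0.06]],
  ],
)

```text
clock: 10.85
tool_pos: [0.5405, 0.1339, 0.2219]
eef_rot: [-0.372, 0.601, -0.458, 0.539]
contact_force: [-2.0, -2.5, 0.9]
opening: 0.007
finger_force: 1.3
```

```bash
python3 - <<'E'
from val import *
st(); s=snapshot("scene"); np.savez("s6.npz",**s)
for q in("scene0",0):
  s_=dict(np.load("scene0.npz")) if q else s
  print([spokes(s_,r) for r in(.07,.078,.085,.092,.098)])
_,M,p=st(False); t=p+nose_length*M[:,2]-HUB
for k in(5,10):
  a=np.arctan2(t@L,t@Z)-np.radians(k); r=np.hypot(t@L,t@Z); go(t@A,r*np.sin(a),r*np.cos(a),-71)
E
```

```text
10.85 q [-1.013  1.55   0.931  2.301  2.54   1.279 -1.383] p [0.54  0.134 0.222] F [-2.03  -2.461  0.889] z [ 0.989 -0.15   0.001]
tip in wheel frame: axle,left,up 0.006831701035746568 0.052630130044949805 0.044022143715912954 ang(from up to left) 50.08941409906048 r 0.0686139907445473
[[(-72.5, 35.0), (-0.5, 14.5), (72.5, 34.5)], [(-74.2, 31.5), (-0.4, 13.2), (72.9, 32.2)], [(-74.2, 26.5), (-0.5, 12.0), (73.0, 27.0)], [(-73.6, 25.2), (-0.5, 11.0), (73.2, 26.5)], [(-74.1, 22.8), (0.1, 8.8), (73.4, 22.8)]]
[[(-72.2, 35.5), (-1.2, 17.0), (78.6, 22.2)], [(-74.2, 31.5), (-0.5, 13.5), (75.5, 27.0)], [(-74.4, 26.2), (-0.5, 12.0), (71.8, 29.5)], [(-73.6, 25.2), (-0.5, 11.0), (70.9, 27.2)], [(-74.1, 22.8), (-0.6, 10.2), (71.8, 24.5)]]
row [ 0.005 -0.011  0.    -0.001 -0.     0.041]
row [ 0.011 -0.022  0.    -0.001 -0.     0.041]
```

Emit:
play_rows(
  rows=[
    [[0.002, -0.004, 0, 0, 0, 0], [0.005, -0.01, 0, 0, 0, 0], [0.008, -0.016, 0, 0, 0, 0], [0.01, -0.02, 0, 0, 0, 0], [0.01, -0.02, -0.02, 0, 0, 0], [0.01, -0.02, -0.04, 0, 0, 0], [0.01, -0.02, -0.07, 0, 0, 0], [0.01, -0.02, -0.1, 0, 0, 0], [0.01, -0.02, -0.13, 0, 0, 0], [0.01, -0.02, -0.16, 0, 0, 0], [0.01, -0.02, -0.17, 0, 0, 0], [0.01, -0.02, -0.17, 0, 0, 0]],
  ],
)

```text
clock: 11.9
tool_pos: [0.454, 0.1393, 0.2297]
eef_rot: [-0.373, 0.601, -0.458, 0.538]
contact_force: [-0.8, -0.4, 0.2]
opening: 0.005
finger_force: 0.0
```

```bash
python3 - <<'E'
from val import *
st(); s=snapshot("scene"); np.savez("s7.npz",**s); valve(s)
cv2.imwrite("pics/c7.png",cv2.resize(s["pixels"][150:315,255:435],None,fx=3.5,fy=3.5,interpolation=cv2.INTER_CUBIC))
print([spokes(s,r) for r in(.07,.078,.085,.092,.098)])
# rim-based check of hub lateral centre: blue mask gap symmetric
b0=blue(dict(np.load("scene0.npz"))["pixels"])[190:280,270:400];b1=blue(s["pixels"])[190:280,270:400]
print("diff px",int((b0!=b1).sum()),int((b0>0).sum()))
for r in (.113,.125):
    for a in(-90,90): c=np.radians(a); print(proj(s,HUB+r*np.sin(c)*L))
m=blue(s["pixels"]);print(np.where(m[231,255:435])[0][[0,-1]]+255)
go(-.08,.04,.13,-71)
E
```

```text
11.9 q [-1.095  1.592  0.859  2.521  2.459  1.416 -1.505] p [0.454 0.139 0.23 ] F [-0.815 -0.399  0.168] z [ 0.989 -0.149 -0.001]
tip in wheel frame: axle,left,up -0.07946700708596523 0.04513783432539864 0.051563345525427934 ang(from up to left) 41.198450969288736 r 0.06852884567364173
yellow 3 [337.667 170.333] r 0.2091 ang 2.6
yellow 11 [351.091 171.   ] r 0.2109 ang 11.6
yellow 4 [336.5 174.5] r 0.1961 ang 2.1
yellow 3 [356. 180.] r 0.1868 ang 17.5
[[(-72.2, 35.5), (-1.2, 17.0), (71.4, 36.8)], [(-74.2, 31.5), (-0.4, 13.2), (72.9, 32.2)], [(-74.4, 26.2), (-0.5, 12.0), (72.0, 29.0)], [(-73.6, 25.2), (-0.5, 11.0), (72.2, 24.5)], [(-74.1, 22.8), (-0.6, 10.2), (73.0, 22.0)]]
diff px 96 3158
[[289.735 231.58 ]]
[[372.804 230.707]]
[[285.31  231.624]]
[[377.191 230.658]]
[283 379]
row [-0.038 -0.152 -0.003  0.     0.001  0.043]
```

View pics/c7.png

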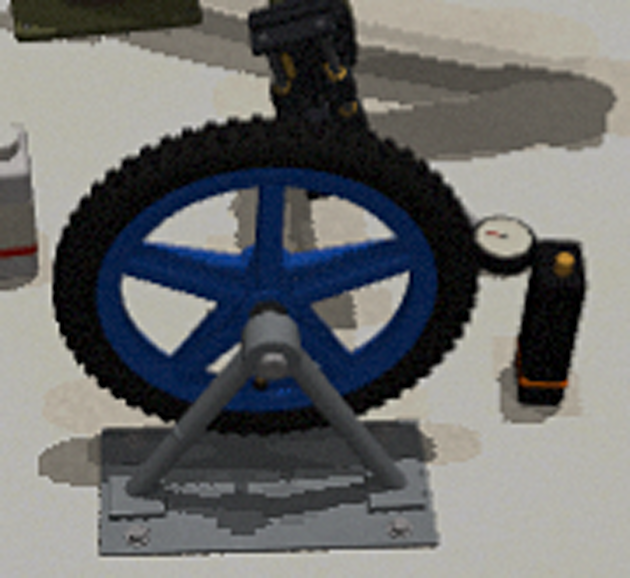

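The picture shows one spoke straight up at (270,215) and the valve's brass just under the hub at (260,382). The wheel is still, the gripper is clear and nothing else has moved.

```bash
python3 -c "
from plant import *
print(finish_job())"
```

```text
the job is handed in; nothing more can be done
None
```

The wheel is standing still with the valve at the bottom, its stem within about 1° of straight up by the camera; I pushed on one spoke only, the arm is clear, and the job is handed in.

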